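Hang the mask plate on the test projector

TASK

Lift the keyhole-slotted metal mask plate out of its wooden rack, pass its keyhole over the screw head on the front of the test projector, and slide it gently down under the head until it stops, fully seated with the screw stem at the top end of the narrow slot. Leave the plate hanging there upright, let go, and disturb nothing else on the counter.

Things in the scene. Friction and masses are not known exactly. Their poses are not given: they have to be found in the camera images.
- projector: Bright metal test projector fixed to the counter: a box 150 mm wide, 165 mm deep, 149 mm high, black push button on top at the back (not used), flat wide light window low on its front. Origin: counter level, below the middle of its front face; x points straight out of that face (roughly away from the robot), y across it, z up.
- track (a point): Middle of the level track on the projector's face, 135 mm up; axes as the projector. A screw sticks out of it along x: stem 5 mm thick; round head 13.5 mm across, underside 9 mm and outer face 14 mm from the face. Its axis is up to 24 mm to either side (y) and up to 4 mm above or below this point, other each time and not measured: look or feel for it. Delicate: at most 25 N from the plate.
- pad (a joint): Black slotted bar on the projector's face (y +-64 mm, z 111 to 148 mm) 7 mm out of it, the screw's stem passing through its slot; it springs in by up to 6.5 mm (2.8 N at first, +0.4 N per mm). Value: m pressed in. To pass under the screw head, push the plate's back to under 4 mm from the face; then bar and head clamp it: it stays where left and must be pushed down (3 to 10 N).
- plate: Aluminium mask plate, 90 mm wide, 5 mm thick, 178 mm high, 0.2 kg, both faces alike, upright in the rack. Origin: middle of its lower edge; x through the thickness, y across, z up. It has a 36 mm square window (z 32 to 68 mm) and a keyhole: eight-sided hole 24 mm across centred at z = 95 mm, y = 0, and an 8 mm slot from it up to z = 117.5 mm; grip bar on top.
- plate_grip (a point): Centre of the plate's grip bar, 160 mm above its lower edge; the bar is 12 mm thick (x), 64 mm wide (y), 36 mm high (z), in the middle of the thickness. Same axes as the plate. When the plate stands in the rack this point is 168 mm above the counter.
- slot_end (a point): Point on the plate, mid-thickness, 115 mm above its lower edge and 20 mm above the centre of the keyhole's big hole: where the axis of the screw stem lies when the plate is fully seated. Same axes as the plate.
- rack: Wooden rack fixed to the counter, 70 mm (x) by 120 mm (y), 38 mm high, with a groove along y, 8 mm wide and 30 mm deep, in which the plate stands, its lower edge 8 mm above the counter. Origin: centre of its underside.
- brass_lens: Bystander: brass lens barrel, 72 mm across, 102 mm high. Origin: centre of its underside.
- cap_holder: Bystander: white porcelain bowl, 90 mm across, 50 mm high. Origin: centre of its underside.
- adapter: Bystander: black steel adapter ring lying flat, 64 mm across, 16 mm high. Origin: centre of its underside.
- filter_case: Bystander: flat dull red filter case, 100 by 75 by 28 mm. Origin: centre of its underside.
Mind the look-alikes: they are no part of the job. There is more than one size of the plate; the one meant has the size given above.

How it is judged:
By the outcome, as a careful person would: the job done as asked, in the order asked, and still so for the second after the job is handed in, with the robot touching nothing.
It also fails if it takes over 64 s, if anything falls off the work surface, if the arm or the gripper's body presses on something with over 40 N, if the wrist force passes 120 N, or if a joint passes its speed limit or range.

ROBOT

A 7-joint arm with a two-finger parallel gripper is mounted at the origin on the work surface. World frame = base frame: x ahead of the robot, y to its left, z up, the work surface at z = 0. Lengths are in m, angles in degrees, forces in N, time in s.
With the tool pointing down it reaches from about 0.425 to 0.875 m from the base axis. Payload 4.7 kg.
Tool frame: the origin (TCP) lies on the mounting face of the last link; the fingertips stand 182 mm ahead of it and the grasp point (between the pads) lies 164 mm ahead of it; z points along the fingers, x is the direction in which the jaws open and shut, and the axes are right-handed (so a half turn about z gives the same grasp; the last joint's range is limited). The gripper opens to 87 mm and grips with 3 to 60 N. Pads are 19 mm wide; open, the fingers measure 117 mm over their backs; the gripper's body (75 mm by 190 mm) begins 51 mm behind the grasp point.
Start: joints at [-64.223, 18.392, -4.016, 83.108, 1.295, 78.541, -3.26], TCP at [0.274, 0.589, 0.405] pointing down, gripper open.
Joint ranges: [-163.93, 163.93], [-17.29, 119.83], [-79.2, 71.16], [3.27, 140.29], [-89.18, 269.18], [5.43, 117.66], [-154.24, 154.24]. Speed limits (degrees/s): [147.25, 147.25, 180, 180, 180, 180, 180].

INTERFACE

Orientations are given as [roll, pitch, yaw] about the fixed x, y, z axes, in that order (R = Rz(yaw) Ry(pitch) Rx(roll)).
In Python, from cell import status, cams, env, outline_of, landmark_of gives the robot as it stands. The module is installed in compiled form; this text tells all that it offers.
- The arm moves only by the tool jog_arm, never from a script. Its argument "rows" is a list of rows, each a list of 7 numbers: the closure, from 0 (fully open) to 1 (shut), then the shift along the tool's x, y, z in m, then the turn, a rotation vector about the tool's x, y, z in degrees. A call has 1 to 12 rows; each row shifts and turns the commanded pose from where the row before left it, along the tool's axes as they then stand; what a row does not reach is not made up. A row lasts 1/12 s, in which the tool goes at most 41.7 mm and 7.16 degrees, less where a joint would pass 70% of its speed; a pose out of reach is approached as far as the arm can. A call with a gripper value outside its range is refused whole. The fingers move at their own pace and stop on an object; "grip_force" is the grip in N (left out, the last holds). Time passes only in rows, so rows that do not move let the fingers close. It gives the time, the measured TCP pose, the force and the opening at its end, in the units of the state.
- status.get_obs(): the state, without advancing time (a new reading comes with each control period).
- cams.read_camera(name): name is "scene" or "top"; returns (picture, depth): 420x560x3 uint8, red, green, blue; 420x560 float32, m along the optical axis (not along the pixel's ray), 0 where there is no reading.
- cams.camera_params(name): a dict with "vfov" (degrees; the focal length in pixels is half the picture's height over the tangent of half this angle, whatever the lens; pixels are square), "cx", "cy" (the principal point, pixels), "k1" (the pictures are not rectified: a ray, as slopes to the right and down, at radius r is drawn at 1 + k1 r^2 times it, then the intrinsics apply), "eye" and "attitude" of the camera in the world. Camera axes: x right, y up, looking along -z (the intrinsics and any distortion apply to the point x, -y, -z); pixel columns grow to the right and rows downward; lengths in m; the calibration is good to about 2 mm. A picture is of the moment at which its call begins. camera_params takes no time and is no camera call.
- env.sign_off(): hands the job in, once; it reports no verdict.
Trained networks look in the newest picture that a camera, given by its name, has taken for a name from the list of things; names that differ only in an ending like _2 or _b are one class to them, and where a whole thing is asked for, a point or a joint stands for the part that bears it (a point fixed in the world has none). Each returns a list of dicts, best first, with "conf" (0 to 1); they miss things now and then, are a little off and sometimes report something else, mostly with a low value. They report only what shows in the picture. A call takes as long as a camera call. They do not tell look-alikes from the thing itself.
- outline_of(camera, name): "pixels" (420x560 bool, what is visible of it) and "box" ([left, top, right, bottom] in pixels, round what is visible of it).
- landmark_of(camera, name): "position" ([row, column] in pixels: a listed point, or the origin of a listed thing).
The state is a dict: "time_s": time; "qpos": joint angles; "joint_velocities": joint speeds; "effort": joint torques, N m; "tool_pos": TCP position; "tool_rot": TCP orientation; "force": force on the tool from outside, world axes, zero at the start; "wrist_torque": the same for the moment, N m; "grip_width": finger opening in m.
Only numpy, scipy, OpenCV 4.12 (cv2) and the standard library are available. Lean on these libraries where they do the work, as an engineer would, in place of code of your own. Each camera call takes 0.05 s, during which the arm holds its last target. There are 200 camera calls.

## Working session

There is one attempt and no reset: what is moved stays moved. The work goes in short steps, Python scripts to look and compute and a tool call to move; the robot and the scene stay as the last step left them, time stands still between calls to the robot, and variables do not carry over. Pictures are saved under pics/ and viewed, about 8 in all and at most 12, crops included, and the job is handed in when it is done.

Besides the shell and the picture viewer there is one more tool, called as name(argument=value, ...) on one line, values as JSON. jog_arm: Moves the arm, as the interface text tells. Its arguments: {"type":"object","properties":{"rows":{"type":"array"},"grip_force":{"type":"number"}},"required":["rows"]}

```bash
mkdir -p pics; cat > h.py <<'E'
import numpy as np, cv2
from scipy.spatial.transform import Rotation as R
from cell import status, cams, env, outline_of, landmark_of
def K(n):
    p=cams.camera_params(n); f=210/np.tan(np.radians(p["vfov"])/2)
    return p,f
def att(p):
    a=np.array(p["attitude"],float)
    if a.shape==(3,3): return a
    return R.from_euler('xyz',a,degrees=True).as_matrix()
def rays(n,uv):
    p,f=K(n); uv=np.atleast_2d(np.array(uv,float)); d=(uv-[p["cx"],p["cy"]])/f
    s=d.copy()
    for _ in range(20): s=d/(1+p["k1"]*(s**2).sum(1,keepdims=True))
    return np.c_[s[:,0],-s[:,1],-np.ones(len(s))]
def world(n,uv,depth):
    p,f=K(n); return (rays(n,uv)*np.atleast_1d(depth)[:,None])@att(p).T+np.array(p["eye"])
def onz(n,uv,z):
    p,f=K(n); r=rays(n,uv)@att(p).T; e=np.array(p["eye"]); return e+r*((z-e[2])/r[:,2])[:,None]
def proj(n,X):
    p,f=K(n); c=(np.atleast_2d(X)-np.array(p["eye"]))@att(p); s=np.c_[c[:,0]/-c[:,2],-c[:,1]/-c[:,2]]
    s=s*(1+p["k1"]*(s**2).sum(1,keepdims=True)); return s*f+[p["cx"],p["cy"]]
E
python3 - <<'E'
from h import *
for n in("scene","top"):
    im,d=cams.read_camera(n); cv2.imwrite(f"pics/{n}0.png",im[:,:,::-1]); np.savez(f"{n}0.npz",im=im,d=d)
    p=cams.camera_params(n);print(n,p)
    for t in("projector","plate","rack","brass_lens","cap_holder","adapter","filter_case"):
        for o in outline_of(n,t)[:3]:
            m=o["pixels"]&(d>0); v,u=np.nonzero(m); 
            if len(u)<5: continue
            W=world(n,np.c_[u,v],d[m]); print(t,round(o["conf"],2),o["box"],np.percentile(W,[2,50,98],axis=0).round(3).tolist())
    for t in("track","plate_grip","slot_end","plate","rack","projector"):
        print(t,[(round(o["conf"],2),np.round(o["position"],1).tolist()) for o in landmark_of(n,t)[:3]])
print(status.get_obs())
E
```

```text
scene {'vfov': 44.9800104349626, 'cx': 275.1308440158413, 'cy': 212.08412626772466, 'k1': -0.1235055917976945, 'eye': array([ 0.88458577, -0.58417094,  1.17441191]), 'attitude': array([33.04435244,  0.59242233, 28.80928437])}
projector 0.68 [233.4, 130.1, 314.8, 214.2] [[0.387, 0.062, 0.02], [0.479, 0.108, 0.147], [0.559, 0.223, 0.156]]
plate 0.82 [271.5, 302.4, 291.5, 333.4] [[0.647, -0.214, -0.0], [0.678, -0.207, 0.071], [0.71, -0.179, 0.133]]
plate 0.64 [315.7, 103.7, 347.4, 141.2] [[0.493, 0.38, 0.009], [0.528, 0.395, 0.085], [0.555, 0.44, 0.105]]
plate 0.6 [223.9, 253.3, 247.2, 310.1] [[0.539, -0.24, 0.035], [0.551, -0.2, 0.123], [0.555, -0.151, 0.189]]
brass_lens 0.7 [318.5, 102.4, 347.3, 143.0] [[0.494, 0.38, 0.009], [0.529, 0.396, 0.087], [0.555, 0.444, 0.106]]
brass_lens 0.6 [350.6, 141.6, 383.2, 167.8] [[0.609, 0.318, -0.001], [0.653, 0.378, 0.029], [0.696, 0.423, 0.053]]
adapter 0.74 [216.0, 389.0, 243.1, 417.5] [[0.631, -0.446, -0.001], [0.662, -0.417, 0.014], [0.69, -0.386, 0.02]]
filter_case 0.95 [141.2, 332.5, 191.8, 384.4] [[0.431, -0.441, 0.002], [0.485, -0.406, 0.02
[... 2330 characters left out ...]
.6])]
{'time_s': 1.4, 'qpos': array([-64.22369632,  18.39265763,  -4.0155031 ,  83.10755639,
         1.29551826,  78.54015056,  -3.25757875]), 'joint_velocities': array([ 0.01644174,  0.10044192, -0.01563497, -0.00719755,  0.01441833,
        0.02517413, -0.04057814]), 'effort': array([ 7.51570442e-04, -4.91103816e+01, -4.02877154e-01, -3.12761593e+01,
       -6.37220778e-02,  3.37988476e-02,  4.35453990e-05]), 'tool_pos': array([0.27440708, 0.5892487 , 0.40477808]), 'tool_rot': array([ 1.79996627e+02, -4.79309686e-03,  6.50344506e+01]), 'force': array([-0.36433496,  0.05205181,  0.24355621]), 'wrist_torque': array([-0.01967693,  0.03051044,  0.00836026]), 'grip_width': 0.08679320398805333}
```

View pictures.

```bash
python3 - <<'E'
import cv2,numpy as np
s=cv2.imread("pics/scene0.png");t=cv2.imread("pics/top0.png")
cv2.imwrite("pics/a.png",np.vstack([cv2.resize(s[90:350,130:400],(600,578),interpolation=cv2.INTER_CUBIC)]))
c=s[130:225,225:325]; d=t[140:290,180:380]
cv2.imwrite("pics/b.png",np.hstack([cv2.resize(c,(400,380),interpolation=3),cv2.resize(d,(400,300),interpolation=3)[:380] if 0 else cv2.copyMakeBorder(cv2.resize(d,(400,300),interpolation=3),0,80,0,0,0)]))
E
```

```text
(no output)
```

View pics/a.png

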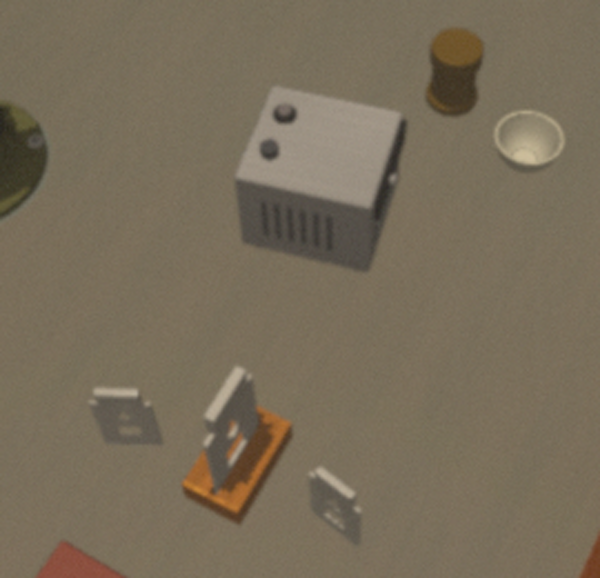

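View pics/b.png

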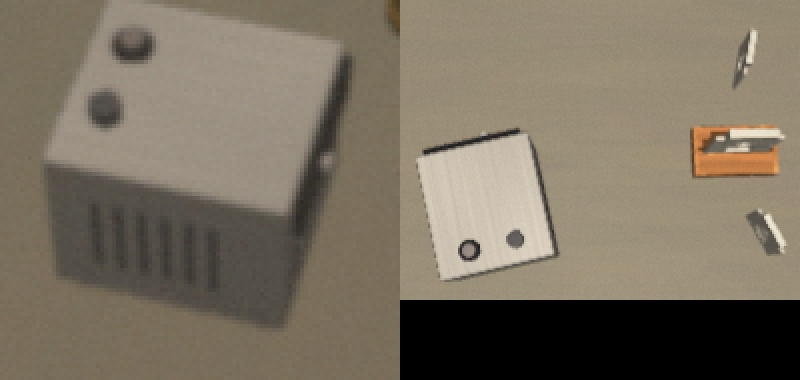

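```bash
python3 - <<'E'
from h import *
def top(n,d,box,z0,tol,zz):
    v,u=np.mgrid[box[1]:box[3],box[0]:box[2]]; u=u.ravel();v=v.ravel();dd=d[v,u]
    W=world(n,np.c_[u,v],dd); k=(abs(W[:,2]-z0)<tol)&(dd>0)
    P=onz(n,np.c_[u,v][k],zz)[:,:2]; r=cv2.minAreaRect((P*1000).astype(np.float32))
    print(n,k.sum(),"med z",np.median(W[k,2]),r,P.mean(0))
    C=np.cov(P.T);w,V=np.linalg.eigh(C);print("  axis deg",np.degrees(np.arctan2(V[1,1],V[0,1])),"len",np.sqrt(12*w)*1000)
    return P
D={n:np.load(n+"0.npz") for n in("top","scene")}
top("top",D["top"]["d"],(180,195,275,290),.149,.006,.149)
top("scene",D["scene"]["d"],(225,120,322,190),.149,.006,.149)
for n,b in(("top",(325,198,380,222)),("scene",(218,245,252,315))): top(n,D[n]["d"],b,.186,.012,.186)
# screw
g={n:cv2.cvtColor(D[n]["im"],cv2.COLOR_RGB2GRAY) for n in D}
print(g["scene"][162:179,298:316]);print(g["top"][200:214,212:234])
def tri(a,b):
    A=[];B=[]
    for n,uv in(("scene",a),("top",b)):
        p,_=K(n);r=(rays(n,[uv])@att(p).T)[0];r/=np.linalg.norm(r);M=np.eye(3)-np.outer(r,r);A.append(M);B.append(M@p["eye"])
    return np.linalg.solve(sum(A),sum(B))
print(tri((306.5,170),(222,206.5)), tri((303.3,164.1),(216.6,212.2)))
E
```

```text
top 3665 med z 0.14934995206849022 ((468.9624328613281, 150.09735107421875), (175.88832092285156, 148.95660400390625), 12.610005378723145) [0.46702917 0.14989378]
  axis deg -165.85412586054147 len [149.75354172 169.61218261]
scene 2844 med z 0.14897439374756516 ((471.8670654296875, 148.3034210205078), (176.49343872070312, 155.59841918945312), 12.703640937805176) [0.47260566 0.14693104]
  axis deg -164.0154486726955 len [153.2695913  168.57800203]
top 130 med z 0.18614370592860252 ((547.6569213867188, -196.014892578125), (12.83560848236084, 64.27135467529297), 1.9340112209320068) [ 0.54762294 -0.19587088]
  axis deg 90.38859434965735 len [12.92411853 66.78407257]
scene 189 med z 0.18579674053024486 ((551.188232421875, -197.6373291015625), (16.11027717590332, 65.76371765136719), 1.2133148908615112) [ 0.55099611 -0.19799237]
  axis deg 91.19828599201462 len [15.51307057 64.22294216]
[[145 146 146 144 137 120  93  60  53  47  58  84 104 112 113 114 114 113]
 [145 146 146 144 132 111  78  61  47  51  60  87 108 112 111 110 114 112]
 [144 145 144 141 128  99  68  55  47  51  63  91 109 11
[... 1742 characters left out ...]
 143 141 128 151 158 148 110  58  64  55  44  42  38
   31  36  38  46]
 [142 143 143 136 122 120 111  95  82  51  40  42  41  37  34  35  40  64
   94 112 114 125]
 [119 114 113  90  71  59  38  38  40  37  37  41  48  74 108 106 116 138
  164 179 176 181]
 [ 66  53  41  42  36  30  34  41  55  86 112 112 122 144 175 171 178 182
  187 191 187 189]
 [ 36  37  38  47  66 102 105 110 131 157 177 177 178 184 194 191 192 187
  186 189 189 187]
 [ 80 108 110 127 141 170 175 176 184 190 194 194 188 186 193 191 192 189
  187 188 187 188]
 [154 173 177 187 188 191 191 188 190 189 192 192 189 186 189 193 189 192
  187 190 187 189]]
[0.55954305 0.15123577 0.14052927] [0.54398434 0.16480134 0.14076806]
```

```bash
python3 - <<'E'
from h import *
D={n:np.load(n+"0.npz") for n in("top","scene")}
g=cv2.cvtColor(D["top"]["im"],cv2.COLOR_RGB2GRAY).astype(float)
# front top edge: per column, crossing 110 from pad dark to top bright
def line(pts,z):
    P=onz("top",pts,z)[:,:2]
    for _ in range(3):
        c=P.mean(0);V=np.linalg.svd(P-c)[2];e=(P-c)@V[1];P=P[abs(e)<max(2*e.std(),3e-4)]
    return c,np.degrees(np.arctan2(V[0,1],V[0,0])),e.std(),len(P)
pts=[];pf=[]
for u in range(194,238):
    col=g[195:232,u]; 
    k=np.argmin(col)
    for j in range(k,len(col)-1):
        if col[j]<112<=col[j+1]: pts.append((u,195+j+(112-col[j])/(col[j+1]-col[j])));break
    for j in range(k,0,-1):
        if col[j]<92<=col[j-1]: pf.append((u,195+j-(92-col[j])/(col[j-1]-col[j])));break
print("face/top edge",line(pts,.149)); print("pad outer",line(pf,.148))
# left and right edges of top (rows)
L=[];Rr=[]
for v in range(225,268):
    row=g[v]; gr=np.abs(np.diff(row))
    for (a,b,o) in((180,215,L),(240,270,Rr)):
        k=a+np.argmax(gr[a:b]); w=gr[k-2:k+3]; o.append(((np.arange(k-2,k+3)+.5)@w/w.sum(),v))
print("L",line(L,.149));print("R",line(Rr,.149))
E
```

```text
face/top edge (array([0.54433098, 0.1664996 ]), np.float64(-77.48528416405749), np.float64(0.0003093599943484013), 44)
pad outer (array([0.55240931, 0.16479142]), np.float64(-77.55626336412995), np.float64(0.0002621644016242699), 38)
L (array([0.45726275, 0.21788601]), np.float64(-154.12750467226473), np.float64(0.007855241418160701), 40)
R (array([0.45897988, 0.07035985]), np.float64(-167.49343984071413), np.float64(0.0014235530713989203), 38)
```

The views show the tall 178 mm plate in the orange rack, at about (232,430) in the first picture, with two short look-alikes standing either side. The screw head is the bright dot on the black pad: scene pixel (306,170), top pixel (221,206). It triangulates to 11.5 mm off the face, which fits the given screw. The projector's yaw is 12.5°.

jog_arm(rows=[[0, 0, 0, 0, 0, 0, 7.1], [0, 0, 0, 0, 0, 0, 7.1], [0, 0, 0, 0, 0, 0, 7.1], [0, 0, 0, 0, 0, 0, 7.1], [0, 0, 0, 0, 0, 0, 7.1], [0, 0, 0, 0, 0, 0, 7.1], [0, 0, 0, 0, 0, 0, 7.1], [0, 0, 0, 0, 0, 0, 7.1], [0, 0, 0, 0, 0, 0, 7.1]])

```text
time_s: 2.15
tool_pos: [0.2744, 0.5892, 0.4048]
tool_rot: [-180.0, -0.0, 0.8]
force: [-0.8, 0.0, -1.0]
grip_width: 0.0871
```

jog_arm(rows=[[0, 0.0108, 0.033, 0, 0, 0, 0], [0, 0.0108, 0.033, 0, 0, 0, 0], [0, 0.0108, 0.033, 0, 0, 0, 0], [0, 0.0108, 0.033, 0, 0, 0, 0], [0, 0.0108, 0.033, 0, 0, 0, 0], [0, 0.0108, 0.033, 0, 0, 0, 0], [0, 0.0108, 0.033, 0, 0, 0, 0], [0, 0.0108, 0.033, 0, 0, 0, 0], [0, 0.0108, 0.033, 0, 0, 0, 0], [0, 0.0108, 0.033, 0, 0, 0, 0], [0, 0.0108, 0.033, 0, 0, 0, 0], [0, 0.0108, 0.033, 0, 0, 0, 0]])

```text
time_s: 3.15
tool_pos: [0.412, 0.1941, 0.4051]
tool_rot: [-179.9, -0.0, 1.1]
force: [1.4, 0.8, -0.4]
grip_width: 0.0868
```

jog_arm(rows=[[0, 0.0108, 0.033, 0, 0, 0, 0], [0, 0.0108, 0.033, 0, 0, 0, 0], [0, 0.0108, 0.033, 0, 0, 0, 0], [0, 0.0108, 0.033, 0, 0, 0, 0], [0, 0.0108, 0.033, 0, 0, 0, 0], [0, 0.0108, 0.033, 0, 0, 0, 0], [0, 0.0108, 0.033, 0, 0, 0, 0], [0, 0.0108, 0.033, 0, 0, 0, 0], [0, 0.0108, 0.033, 0, 0, 0, 0], [0, 0.0108, 0.033, 0, 0, 0, 0], [0, 0, 0, 0, 0, 0, 0], [0, 0, 0, 0, 0, 0, 0]])

```text
time_s: 4.15
tool_pos: [0.5262, -0.1341, 0.4048]
tool_rot: [179.9, 0.0, 0.9]
force: [0.5, 0.6, -0.9]
grip_width: 0.0871
```

jog_arm(rows=[[0, 0.0104, 0.0314, 0, 0, 0, 0], [0, 0.0103, 0.0314, 0, 0, 0, 0], [0, 0, 0, 0.015, 0, 0, 0], [0, 0, 0, 0.015, 0, 0, 0], [0, 0, 0, 0.015, 0, 0, 0], [0, 0, 0, 0.015, 0, 0, 0], [0, 0, 0, 0.0128, 0, 0, 0], [0, 0, 0, 0, 0, 0, 0], [0, 0, 0, 0, 0, 0, 0]])

```text
time_s: 4.9
tool_pos: [0.5482, -0.1932, 0.3316]
tool_rot: [-179.9, 0.1, 1.2]
force: [-0.0, -0.2, 0.2]
grip_width: 0.0869
```

jog_arm(rows=[[1, 0, 0, 0, 0, 0, 0], [1, 0, 0, 0, 0, 0, 0], [1, 0, 0, 0, 0, 0, 0], [1, 0, 0, 0, 0, 0, 0], [1, 0, 0, 0, 0, 0, 0], [1, 0, 0, 0, 0, 0, 0], [1, 0, 0, 0, 0, 0, 0], [1, 0, 0, 0, 0, 0, 0], [1, 0, 0, 0, 0, 0, 0], [1, 0, 0, 0, 0, 0, 0], [1, 0, 0, 0, 0, 0, 0], [1, 0, 0, 0, 0, 0, 0]], grip_force=20)

```text
time_s: 5.9
tool_pos: [0.5483, -0.1943, 0.3319]
tool_rot: [-180.0, -0.0, 1.1]
force: [1.9, -0.8, -0.1]
grip_width: 0.0153
```

jog_arm(rows=[[1, 0, 0, 0, 0, 0, 0], [1, 0, 0, 0, 0, 0, 0], [1, 0, 0, 0, 0, 0, 0], [1, 0, 0, 0, 0, 0, 0]], grip_force=45)

```text
time_s: 6.23
tool_pos: [0.5483, -0.1943, 0.332]
tool_rot: [-180.0, -0.0, 1.1]
force: [0.6, 0.1, -0.2]
grip_width: 0.0115
```

jog_arm(rows=[[1, 0, 0, -0.006, 0, 0, 0], [1, 0, 0, -0.012, 0, 0, 0], [1, 0, 0, -0.012, 0, 0, 0], [1, 0, 0, -0.012, 0, 0, 0], [1, 0, 0, -0.012, 0, 0, 0], [1, 0, 0, -0.012, 0, 0, 0], [1, 0, 0, -0.002, 0, 0, 0], [1, 0, 0, 0, 0, 0, 0]])

```text
time_s: 6.9
tool_pos: [0.5484, -0.1945, 0.4013]
tool_rot: [180.0, -0.1, 1.1]
force: [0.1, -0.3, -1.9]
grip_width: 0.0115
```

jog_arm(rows=[[1, 0.003, -0.012, 0, 0, 0, 0], [1, 0.006, -0.025, 0, 0, 0, 0], [1, 0.006, -0.026, 0, 0, 0, 0], [1, 0.006, -0.026, 0, 0, 0, 0], [1, 0.006, -0.026, 0, 0, 0, 0], [1, 0.006, -0.026, 0, 0, 0, 0], [1, 0.006, -0.026, 0, 0, 0, 0], [1, 0.006, -0.026, 0, 0, 0, 0], [1, 0.005, -0.026, 0, 0, 0, 0], [1, 0.005, -0.026, 0, 0, 0, 0], [1, 0.005, -0.026, 0, 0, 0, 0], [1, 0.005, -0.026, 0, 0, 0, 0]])

```text
time_s: 7.9
tool_pos: [0.6069, 0.1066, 0.3988]
tool_rot: [-180.0, 0.1, 1.2]
force: [0.3, -0.3, -1.9]
grip_width: 0.0116
```

jog_arm(rows=[[1, 0.003, -0.026, 0, 0, 0, 0], [1, 0.003, -0.02, 0, 0, 0, 0], [1, 0, -0.01, 0, 0, 0, 0], [1, 0, 0, 0, 0, 0, -3.8], [1, 0, 0, 0, 0, 0, -3.8], [1, 0, 0, 0, 0, 0, -3.8], [1, 0, 0, 0, 0, 0, 0], [1, 0, 0, 0, 0, 0, 0], [1, 0, 0, 0, 0, 0, 0]])

```text
time_s: 8.65
tool_pos: [0.6121, 0.1598, 0.3996]
tool_rot: [180.0, 0.0, 12.4]
force: [0.1, -0.2, -0.5]
grip_width: 0.0117
```

```bash
python3 - <<'E'
from h import *
ims=[]
for n in("scene","top"):
    im,d=cams.read_camera(n); np.savez(f"{n}1.npz",im=im,d=d); p=proj(n,[[.59,.155,.15]])[0].astype(int)
    c=im[p[1]-60:p[1]+60,p[0]-66:p[0]+66,::-1]; print(n,p-[66,60]); ims.append(cv2.resize(c,(396,360),interpolation=3))
    for t in("plate","plate_grip","slot_end"): print(t,[(round(o["conf"],2),np.round(o["position"],1).tolist()) for o in landmark_of(n,t)[:4]])
cv2.imwrite("pics/c.png",np.hstack(ims)); o=status.get_obs(); print(o["tool_pos"],o["tool_rot"],o["force"],o["wrist_torque"],o["time_s"])
E
```

```text
scene [251 111]
plate [(0.73, [331.3, 280.2]), (0.66, [188.6, 322.7])]
plate_grip [(0.9, [271.3, 181.7]), (0.78, [152.4, 330.5]), (0.66, [307.6, 279.0])]
slot_end [(0.65, [275.2, 184.2]), (0.56, [166.9, 328.3]), (0.36, [154.6, 331.0])]
top [154 134]
plate [(0.62, [180.5, 216.0]), (0.59, [191.2, 224.4]), (0.56, [172.9, 348.4]), (0.5, [257.3, 358.9])]
plate_grip [(0.62, [168.4, 355.5]), (0.55, [253.0, 364.8]), (0.49, [176.4, 216.1])]
slot_end [(0.7, [179.0, 214.5]), (0.63, [170.0, 349.9]), (0.47, [254.8, 362.9])]
[0.61224319 0.15998725 0.39998731] [-1.79999686e+02 -3.91554698e-03  1.25148564e+01] [ 0.07217292 -0.64389609 -2.0298763 ] [-0.08074882  0.02268471 -0.05509722] 9.05
```

View pics/c.png

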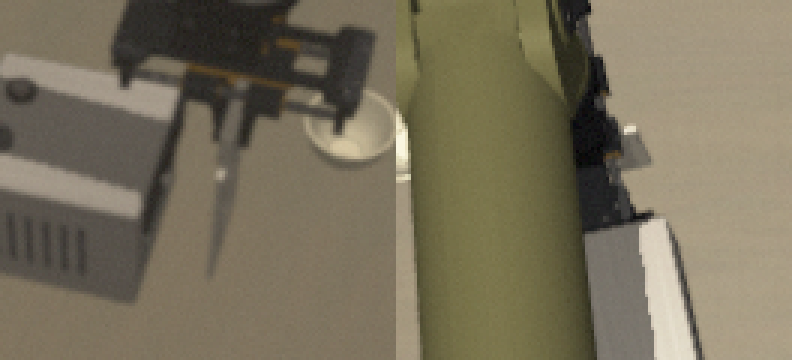

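```bash
python3 - <<'E'
from h import *
c=np.array([.6122,.1599]);a=np.radians(12.5);n_=np.array([np.cos(a),np.sin(a)]);t=np.array([-n_[1],n_[0]])
for n in("scene","top"):
    d=np.load(n+"1.npz")["d"]; v,u=np.nonzero(d>0); W=world(n,np.c_[u,v],d[v,u])
    q=W[:,:2]-c; X=q@n_; Y=q@t; k=(abs(X)<12)&(Y>-60)&(Y<0)&(W[:,2]>.08)&(W[:,2]<.2)
    k=(abs(X)<.012)&(Y>-.06)&(Y<.0)&(W[:,2]>.078)&(W[:,2]<.215)
    print(n,k.sum())
    for z0 in np.arange(.08,.215,.015):
        s=k&(abs(W[:,2]-z0)<.0075)
        if s.sum()>3: print(round(z0,3),s.sum(),"Y pct",np.percentile(Y[s],[0,10,50,90]).round(4),"X",np.percentile(X[s],[5,50,95]).round(4))
for nm,X in (("edge low",(0,-.045,.08)),("edge hi",(0,-.045,.215))): pass
E
```

```text
scene 136
0.08 9 Y pct [-0.049  -0.0485 -0.0451 -0.0166] X [-0.0016  0.0015  0.0028]
0.095 17 Y pct [-0.0484 -0.0479 -0.0346 -0.0067] X [-0.0019  0.0024  0.0029]
0.11 13 Y pct [-0.0476 -0.0463 -0.0399 -0.0091] X [-0.0007  0.0023  0.0028]
0.125 12 Y pct [-0.0489 -0.0483 -0.0456 -0.0308] X [-0.0017  0.0017  0.0027]
0.14 15 Y pct [-0.0479 -0.0476 -0.0455 -0.0247] X [-0.0012  0.0021  0.0026]
0.155 16 Y pct [-0.0492 -0.0466 -0.034  -0.0068] X [-0.001   0.0023  0.0028]
0.17 15 Y pct [-0.0489 -0.0484 -0.0445 -0.0218] X [-0.0022  0.0007  0.0026]
0.185 15 Y pct [-0.0476 -0.0465 -0.043  -0.0168] X [-0.0008  0.0022  0.0027]
0.2 15 Y pct [-0.0483 -0.0477 -0.0429 -0.0212] X [-0.0018  0.0021  0.0026]
0.215 9 Y pct [-0.0481 -0.0479 -0.0464 -0.0403] X [-0.0025  0.0006  0.0023]
top 103
0.08 7 Y pct [-0.0425 -0.041  -0.0311 -0.0233] X [-0.0038 -0.0031 -0.003 ]
0.095 14 Y pct [-0.0462 -0.0429 -0.0311 -0.0194] X [-0.0044 -0.0035 -0.0025]
0.11 15 Y pct [-0.0476 -0.0441 -0.0312 -0.0203] X [-0.0043 -0.0036 -0.0027]
0.125 14 Y pct [-0.0476 -0.0471 -0.0359 -0.0261] X [-0.0043 -0.0037 -0.0017]
0.14 10 Y pct [-0.046  -0.045  -0.0364 -0.03  ] X [-0.0042 -0.0036 -0.0032]
0.155 10 Y pct [-0.0475 -0.0473 -0.0418 -0.0336] X [-0.004  -0.0033 -0.0009]
0.17 12 Y pct [-0.0474 -0.0467 -0.0395 -0.0308] X [-0.0044 -0.0037 -0.0016]
0.185 9 Y pct [-0.0456 -0.0447 -0.0378 -0.0337] X [-0.0041 -0.0038 -0.0028]
0.2 10 Y pct [-0.0475 -0.0471 -0.0405 -0.0342] X [-0.0044 -0.0038 -0.002 ]
```

jog_arm(rows=[[1, 0, -0.005, 0.006, 0, 0, 0], [1, 0, 0, 0.01, 0, 0, 0], [1, 0, 0, 0.01, 0, 0, 0], [1, 0, 0, 0.0095, 0, 0, 0], [1, -0.01, 0, 0, 0, 0, 0], [1, -0.01, 0, 0, 0, 0, 0], [1, -0.01, 0, 0, 0, 0, 0], [1, -0.008, 0, 0, 0, 0, 0], [1, -0.005, 0, 0, 0, 0, 0], [1, 0, 0, 0, 0, 0, 0], [1, 0, 0, 0, 0, 0, 0]])

```text
time_s: 9.97
tool_pos: [0.5692, 0.1557, 0.3644]
tool_rot: [-180.0, -0.0, 12.5]
force: [0.3, -0.4, -2.1]
grip_width: 0.0116
```

```bash
cat >> h.py <<'E'
def tool():
    o=status.get_obs();a=np.radians(12.5);n=np.array([np.cos(a),np.sin(a)]);t=np.array([-n[1],n[0]]);p=o["tool_pos"];f=o["force"]
    print("t",round(o["time_s"],2),"off face mm",round((p[:2]@n-.5674)*1e3,2),"lat",round((p[:2]@t)*1e3,2),"z",round(p[2]*1e3,2),"rpy",o["tool_rot"].round(2),"Fn,Ft,Fz",round(f[:2]@n,2),round(f[:2]@t,2),round(f[2],2),"T",o["wrist_torque"].round(2),"g",o["grip_width"])
E
python3 -c "
from h import *
tool()
im,d=cams.read_camera('scene');cv2.imwrite('pics/d.png',cv2.resize(im[120:230,240:370,::-1],(780,660)[:2],interpolation=3)[:600])"
```

```text
t 9.97 off face mm 21.97 lat 28.81 z 364.43 rpy [-1.7998e+02 -3.0000e-02  1.2550e+01] Fn,Ft,Fz 0.26 -0.44 -2.13 T [-0.03  0.06 -0.03] g 0.011616764906986708
```

View pics/d.png

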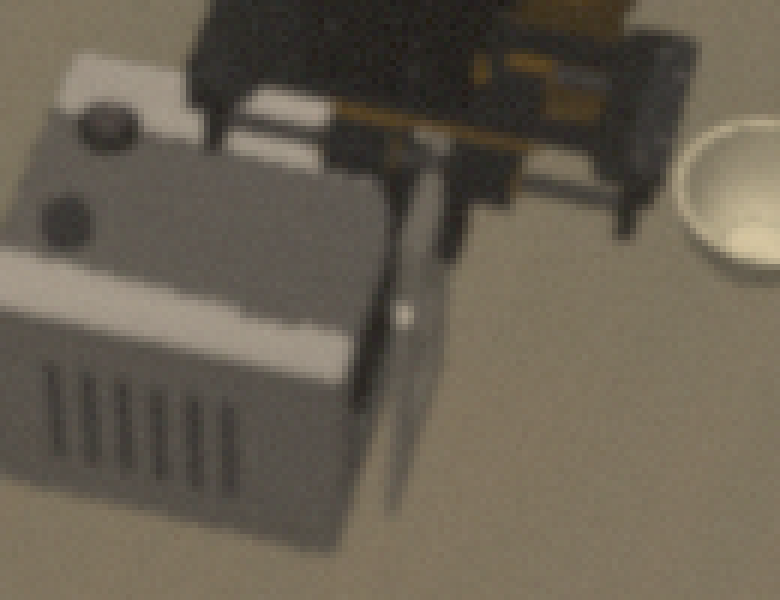

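The plate hangs upright about 22 mm off the face, and the white spot at (403,315) is a lit corner of it. Next I'll creep in, watching the force.

jog_arm(rows=[[1, -0.0015, 0, 0, 0, 0, 0], [1, -0.0015, 0, 0, 0, 0, 0], [1, -0.0015, 0, 0, 0, 0, 0], [1, -0.001, 0, 0, 0, 0, 0], [1, -0.001, 0, 0, 0, 0, 0], [1, 0, 0, 0, 0, 0, 0]])

```text
time_s: 10.52
tool_pos: [0.5627, 0.1541, 0.3645]
tool_rot: [-180.0, 0.0, 12.5]
force: [0.1, 0.5, -2.2]
grip_width: 0.0119
```

jog_arm(rows=[[1, -0.001, 0, 0, 0, 0, 0], [1, -0.001, 0, 0, 0, 0, 0], [1, 0, 0, 0, 0, 0, 0]])

```text
time_s: 10.77
tool_pos: [0.5608, 0.1537, 0.3645]
tool_rot: [-180.0, -0.0, 12.5]
force: [-0.3, -0.5, -1.3]
grip_width: 0.0116
```

jog_arm(rows=[[1, -0.001, 0, 0, 0, 0, 0], [1, -0.001, 0, 0, 0, 0, 0], [1, 0, 0, 0, 0, 0, 0]])

```text
time_s: 11.02
tool_pos: [0.5588, 0.1533, 0.3645]
tool_rot: [-180.0, 0.0, 12.5]
force: [0.4, -0.4, -1.7]
grip_width: 0.0116
```

jog_arm(rows=[[1, -0.001, 0, 0, 0, 0, 0], [1, -0.001, 0, 0, 0, 0, 0], [1, 0, 0, 0, 0, 0, 0], [1, 0, 0, 0, 0, 0, 0]])

```text
time_s: 11.35
tool_pos: [0.5574, 0.153, 0.3647]
tool_rot: [-180.0, -0.1, 12.5]
force: [2.7, 0.5, -2.4]
grip_width: 0.0117
```

jog_arm(rows=[[1, -0.001, 0, 0, 0, 0, 0], [1, -0.001, 0, 0, 0, 0, 0], [1, 0, 0, 0, 0, 0, 0], [1, 0, 0, 0, 0, 0, 0]])

```text
time_s: 11.68
tool_pos: [0.5552, 0.1525, 0.3647]
tool_rot: [-180.0, -0.1, 12.5]
force: [3.4, 1.0, -3.3]
grip_width: 0.0116
```

```bash
python3 -c "
from h import *
tool()"
```

```text
t 11.68 off face mm 7.65 lat 28.69 z 364.68 rpy [-1.7999e+02 -6.0000e-02  1.2530e+01] Fn,Ft,Fz 3.51 0.27 -3.28 T [ 0.17 -0.97  0.02] g 0.01162522978435017
```

jog_arm(rows=[[1, -0.001, 0, 0, 0, 0, 0], [1, -0.001, 0, 0, 0, 0, 0], [1, -0.0005, 0, 0, 0, 0, 0], [1, 0, 0, 0, 0, 0, 0], [1, 0, 0, 0, 0, 0, 0]])

```text
time_s: 12.1
tool_pos: [0.5527, 0.1519, 0.3647]
tool_rot: [-180.0, -0.1, 12.5]
force: [4.3, 0.9, -2.6]
grip_width: 0.0116
```

```bash
python3 -c "
from h import *
tool()"
```

```text
t 12.1 off face mm 5.12 lat 28.68 z 364.67 rpy [-1.7999e+02 -5.0000e-02  1.2530e+01] Fn,Ft,Fz 4.44 -0.09 -2.6 T [ 0.21 -1.24  0.03] g 0.011595971111626363
```

jog_arm(rows=[[1, -0.0006, 0, 0, 0, 0, 0], [1, 0, 0, 0.001, 0, 0, 0], [1, 0, 0, 0.001, 0, 0, 0], [1, 0, 0, 0.001, 0, 0, 0], [1, 0, 0, 0.001, 0, 0, 0], [1, 0, 0, 0.001, 0, 0, 0], [1, 0, 0, 0, 0, 0, 0]])

```text
time_s: 12.68
tool_pos: [0.5521, 0.1518, 0.3595]
tool_rot: [180.0, -0.0, 12.5]
force: [5.2, 1.3, 0.5]
grip_width: 0.012
```

```bash
python3 -c "
from h import *
tool()"
```

```text
t 12.68 off face mm 4.48 lat 28.68 z 359.48 rpy [ 1.800e+02 -3.000e-02  1.253e+01] Fn,Ft,Fz 5.35 0.11 0.53 T [ 0.17 -1.34  0.04] g 0.011972081359596458
```

jog_arm(rows=[[1, 0, 0, 0.001, 0, 0, 0], [1, 0, 0, 0.001, 0, 0, 0], [1, 0, 0, 0, 0, 0, 0]])

```text
time_s: 12.93
tool_pos: [0.5521, 0.1518, 0.3574]
tool_rot: [180.0, -0.0, 12.5]
force: [5.1, 1.3, 0.5]
grip_width: 0.0117
```

```bash
python3 -c "
from h import *
tool()"
```

```text
t 12.93 off face mm 4.47 lat 28.67 z 357.43 rpy [ 1.800e+02 -2.000e-02  1.253e+01] Fn,Ft,Fz 5.27 0.18 0.54 T [ 0.15 -1.3   0.03] g 0.01166450540451095
```

jog_arm(rows=[[1, 0, 0, 0.001, 0, 0, 0], [1, 0, 0, 0.001, 0, 0, 0], [1, 0, 0, 0, 0, 0, 0]])

```text
time_s: 13.18
tool_pos: [0.5521, 0.1517, 0.3554]
tool_rot: [180.0, -0.0, 12.5]
force: [5.6, 0.8, 0.5]
grip_width: 0.0114
```

jog_arm(rows=[[1, 0, 0, 0.001, 0, 0, 0], [1, 0, 0, 0, 0, 0, 0]])

```text
time_s: 13.35
tool_pos: [0.5521, 0.1517, 0.3544]
tool_rot: [180.0, -0.0, 12.5]
force: [4.0, 0.5, 0.2]
grip_width: 0.0118
```

jog_arm(rows=[[1, 0, 0, 0.001, 0, 0, 0], [1, 0, 0, 0, 0, 0, 0]])

```text
time_s: 13.52
tool_pos: [0.5521, 0.1517, 0.3534]
tool_rot: [180.0, -0.0, 12.5]
force: [4.6, 1.6, 0.2]
grip_width: 0.0119
```

```bash
python3 -c "
from h import *
tool()"
```

```text
t 13.52 off face mm 4.46 lat 28.64 z 353.45 rpy [ 1.800e+02 -2.000e-02  1.253e+01] Fn,Ft,Fz 4.8 0.55 0.2 T [ 0.17 -1.31 -0.  ] g 0.01186608400583586
```

jog_arm(rows=[[1, 0, 0, 0.001, 0, 0, 0], [1, 0, 0, 0, 0, 0, 0]])

```text
time_s: 13.68
tool_pos: [0.5522, 0.1518, 0.3526]
tool_rot: [180.0, -0.0, 12.5]
force: [4.6, 0.7, 1.3]
grip_width: 0.0116
```

jog_arm(rows=[[1, 0, 0, 0.001, 0, 0, 0], [1, 0, 0, 0, 0, 0, 0]])

```text
time_s: 13.85
tool_pos: [0.5523, 0.1518, 0.3521]
tool_rot: [-180.0, -0.1, 12.5]
force: [4.7, 0.2, 4.4]
grip_width: 0.0118
```

jog_arm(rows=[[1, 0, 0, 0.001, 0, 0, 0], [1, 0, 0, 0, 0, 0, 0]])

```text
time_s: 14.02
tool_pos: [0.5523, 0.152, 0.3516]
tool_rot: [-179.9, -0.1, 12.5]
force: [4.2, 1.3, 7.3]
grip_width: 0.0113
```

```bash
python3 -c "
from h import *
tool()"
```

```text
t 14.02 off face mm 4.74 lat 28.86 z 351.63 rpy [-1.7994e+02 -1.0000e-01  1.2540e+01] Fn,Ft,Fz 4.34 0.4 7.29 T [ 0.27 -0.99  0.  ] g 0.011286783037752416
```

jog_arm(rows=[[1, 0, 0, -0.001, 0, 0, 0], [1, 0, 0, -0.001, 0, 0, 0], [1, 0, -0.0012, 0, 0, 0, 0], [1, 0, 0, 0, 0, 0, 0], [1, 0, 0, 0.001, 0, 0, 0], [1, 0, 0, 0, 0, 0, 0]])

```text
time_s: 14.52
tool_pos: [0.5519, 0.1527, 0.3515]
tool_rot: [180.0, -0.0, 12.5]
force: [5.1, 1.4, 2.4]
grip_width: 0.0115
```

```bash
python3 -c "
from h import *
tool()"
```

```text
t 14.52 off face mm 4.44 lat 29.63 z 351.47 rpy [ 1.7998e+02 -1.0000e-02  1.2520e+01] Fn,Ft,Fz 5.23 0.24 2.39 T [ 0.06 -1.26 -0.02] g 0.011476968507813256
```

jog_arm(rows=[[1, 0, 0, 0.001, 0, 0, 0], [1, 0, 0, 0, 0, 0, 0]])

```text
time_s: 14.68
tool_pos: [0.5519, 0.153, 0.3507]
tool_rot: [-180.0, -0.0, 12.5]
force: [5.3, 1.1, 3.8]
grip_width: 0.0117
```

```bash
python3 -c "
from h import *
tool()"
```

```text
t 14.68 off face mm 4.54 lat 29.93 z 350.65 rpy [-1.7998e+02 -5.0000e-02  1.2530e+01] Fn,Ft,Fz 5.41 -0.11 3.75 T [ 0.23 -1.25  0.03] g 0.011722810076525649
```

jog_arm(rows=[[1, 0, -0.0006, 0, 0, 0, 0], [1, 0, 0, 0.001, 0, 0, 0], [1, 0, 0, 0, 0, 0, 0]])

```text
time_s: 14.93
tool_pos: [0.5516, 0.1537, 0.3493]
tool_rot: [-180.0, -0.0, 12.5]
force: [5.8, 1.3, 1.5]
grip_width: 0.0119
```

```bash
python3 -c "
from h import *
tool()"
```

```text
t 14.93 off face mm 4.43 lat 30.62 z 349.27 rpy [-1.800e+02 -2.000e-02  1.254e+01] Fn,Ft,Fz 5.94 -0.01 1.48 T [ 0.17 -1.37  0.03] g 0.011888294713994036
```

jog_arm(rows=[[1, 0, 0, 0.001, 0, 0, 0], [1, 0, 0, 0, 0, 0, 0]])

```text
time_s: 15.1
tool_pos: [0.5515, 0.1537, 0.3481]
tool_rot: [-180.0, 0.0, 12.5]
force: [6.2, 1.0, 0.6]
grip_width: 0.0115
```

```bash
python3 -c "
from h import *
tool()"
```

```text
t 15.1 off face mm 4.32 lat 30.69 z 348.13 rpy [-1.7999e+02  1.0000e-02  1.2540e+01] Fn,Ft,Fz 6.26 -0.4 0.63 T [ 0.21 -1.26  0.06] g 0.01145869126445404
```

jog_arm(rows=[[1, 0, -0.0004, 0.001, 0, 0, 0], [1, 0, 0, 0.001, 0, 0, 0], [1, 0, 0, 0, 0, 0, 0]])

```text
time_s: 15.35
tool_pos: [0.5514, 0.154, 0.346]
tool_rot: [180.0, 0.0, 12.5]
force: [4.6, 0.8, -0.1]
grip_width: 0.0118
```

```bash
python3 -c "
from h import *
tool()"
```

```text
t 15.35 off face mm 4.28 lat 30.96 z 346.0 rpy [1.7999e+02 2.0000e-02 1.2540e+01] Fn,Ft,Fz 4.7 -0.25 -0.11 T [ 0.13 -1.26 -0.01] g 0.01181660626556719
```

jog_arm(rows=[[1, 0, 0, 0.001, 0, 0, 0], [1, 0, 0, 0.0005, 0, 0, 0], [1, 0, 0, 0, 0, 0, 0]])

```text
time_s: 15.6
tool_pos: [0.5514, 0.154, 0.3446]
tool_rot: [180.0, 0.0, 12.5]
force: [5.4, 1.1, 1.2]
grip_width: 0.0118
```

```bash
python3 -c "
from h import *
tool()"
```

```text
t 15.6 off face mm 4.29 lat 31.01 z 344.56 rpy [1.800e+02 2.000e-02 1.254e+01] Fn,Ft,Fz 5.5 -0.06 1.18 T [ 0.17 -1.28  0.07] g 0.011773817955648415
```

jog_arm(rows=[[1, 0, 0, 0.001, 0, 0, 0], [1, 0, 0, 0, 0, 0, 0]])

```text
time_s: 15.77
tool_pos: [0.5514, 0.154, 0.3436]
tool_rot: [180.0, 0.0, 12.5]
force: [4.9, 1.6, 0.8]
grip_width: 0.0118
```

jog_arm(rows=[[1, 0, 0, 0.001, 0, 0, 0], [1, 0, 0, 0, 0, 0, 0]])

```text
time_s: 15.93
tool_pos: [0.5514, 0.154, 0.3426]
tool_rot: [180.0, 0.0, 12.5]
force: [4.8, 0.6, 0.6]
grip_width: 0.0116
```

```bash
python3 -c "
from h import *
tool()"
```

```text
t 15.93 off face mm 4.3 lat 31.0 z 342.59 rpy [1.800e+02 1.000e-02 1.254e+01] Fn,Ft,Fz 4.82 -0.48 0.58 T [ 0.22 -1.28 -0.  ] g 0.011638888138054191
```

jog_arm(rows=[[1, 0, 0, 0.001, 0, 0, 0], [1, 0, 0, 0, 0, 0, 0]])

```text
time_s: 16.1
tool_pos: [0.5515, 0.154, 0.3416]
tool_rot: [-180.0, 0.0, 12.5]
force: [6.2, 0.9, 1.9]
grip_width: 0.0116
```

jog_arm(rows=[[1, 0, 0, 0.001, 0, 0, 0], [1, 0, 0, 0, 0, 0, 0]])

```text
time_s: 16.27
tool_pos: [0.5516, 0.154, 0.3413]
tool_rot: [-180.0, -0.0, 12.5]
force: [3.8, 1.2, 4.3]
grip_width: 0.0117
```

jog_arm(rows=[[1, 0, 0, 0.001, 0, 0, 0], [1, 0, 0, 0, 0, 0, 0]])

```text
time_s: 16.43
tool_pos: [0.5516, 0.1539, 0.3411]
tool_rot: [-180.0, -0.0, 12.5]
force: [1.8, -0.2, 8.8]
grip_width: 0.012
```

```bash
python3 -c "
from h import *
tool()"
```

```text
t 16.43 off face mm 4.47 lat 30.88 z 341.11 rpy [-1.7996e+02 -3.0000e-02  1.2530e+01] Fn,Ft,Fz 1.67 -0.61 8.81 T [-0.02 -0.59  0.02] g 0.011963551534196516
```

jog_arm(rows=[[1, 0.0008, 0, -0.0004, 0, 0, 0], [1, 0.0007, 0, -0.0004, 0, 0, 0], [1, 0, 0, -0.0002, 0, 0, 0], [1, 0, 0, 0, 0, 0, 0]])

```text
time_s: 16.77
tool_pos: [0.5523, 0.1541, 0.3411]
tool_rot: [-180.0, 0.2, 12.5]
force: [0.8, 0.5, 7.1]
grip_width: 0.0117
```

```bash
python3 -c "
from h import *
tool()"
```

```text
t 16.77 off face mm 5.2 lat 30.92 z 341.1 rpy [-1.7997e+02  1.5000e-01  1.2530e+01] Fn,Ft,Fz 0.93 0.34 7.13 T [-0.04 -0.26  0.04] g 0.011720111279999251
```

jog_arm(rows=[[0.55, 0, 0, 0, 0, 0, 0], [0.55, 0, 0, 0, 0, 0, 0], [0.55, 0, 0, 0, 0, 0, 0], [0.55, 0, 0, 0, 0, 0, 0], [0.55, 0, 0, 0, 0, 0, 0], [0.55, 0, 0, 0, 0, 0, 0], [0.55, 0, 0, 0, 0, 0, 0]])

```text
time_s: 17.35
tool_pos: [0.5528, 0.1542, 0.3406]
tool_rot: [180.0, 0.1, 12.5]
force: [0.4, 0.8, 0.1]
grip_width: 0.0383
```

```bash
python3 -c "
from h import *
tool()"
```

```text
t 17.35 off face mm 5.63 lat 30.89 z 340.63 rpy [1.800e+02 6.000e-02 1.253e+01] Fn,Ft,Fz 0.57 0.72 0.15 T [-0.05  0.04 -0.01] g 0.038311883763820186
```

jog_arm(rows=[[0.55, 0, 0, -0.003, 0, 0, 0], [0.55, 0, 0, -0.006, 0, 0, 0], [0.55, 0, 0, -0.01, 0, 0, 0], [0.55, 0, 0, -0.015, 0, 0, 0], [0.55, 0, 0, -0.02, 0, 0, 0], [0.55, 0, 0, -0.02, 0, 0, 0], [0.55, 0, 0, -0.02, 0, 0, 0], [0.55, 0, 0, -0.02, 0, 0, 0], [0.55, 0, 0.02, 0, 0, 0, 0], [0.55, 0, 0.03, 0, 0, 0, 0], [0.55, 0, 0.03, 0, 0, 0, 0], [0.55, 0, 0.03, 0, 0, 0, 0]])

```text
time_s: 18.35
tool_pos: [0.577, 0.0458, 0.4565]
tool_rot: [-180.0, -0.1, 12.6]
force: [-0.1, 0.2, -0.3]
grip_width: 0.0392
```

jog_arm(rows=[[0.55, 0, 0.03, 0, 0, 0, 0], [0.55, 0, 0.03, 0, 0, 0, 0], [0.55, 0, 0.03, 0, 0, 0, 0], [0.55, 0, 0.03, 0, 0, 0, 0], [0.55, 0, 0.02, 0, 0, 0, 0], [0.55, 0, 0, 0, 0, 0, 0]])

```text
time_s: 18.85
tool_pos: [0.6068, -0.0959, 0.4564]
tool_rot: [179.8, -0.0, 12.1]
force: [-1.1, -0.3, 0.9]
grip_width: 0.039
```

```bash
python3 - <<'E'
from h import *
tool(); ims=[]
a=np.radians(12.5);n_=np.array([np.cos(a),np.sin(a)]);t=np.array([-n_[1],n_[0]])
for n in("scene","top"):
    im,d=cams.read_camera(n); p=proj(n,[[.56,.155,.12]])[0].astype(int)
    ims.append(cv2.resize(im[p[1]-60:p[1]+60,p[0]-66:p[0]+66,::-1],(396,360),interpolation=3))
    v,u=np.nonzero(d>0);W=world(n,np.c_[u,v],d[v,u]);X=W[:,:2]@n_-.5674;Y=W[:,:2]@t-.029
    k=(X>-.01)&(X<.025)&(abs(Y)<.06)&(W[:,2]>.17)&(W[:,2]<.22)
    print(n,k.sum(),"z top",np.percentile(W[k,2],[50,95]),"X",np.percentile(X[k],[2,50,98]),"Y",np.percentile(Y[k],[2,98]))
    k=(X>-.01)&(X<.03)&(Y>-.06)&(Y<-.04)&(W[:,2]>.01)&(W[:,2]<.16)&(X>.001)
    for z0 in(.03,.06,.09,.12,.15):
        s=k&(abs(W[:,2]-z0)<.012); 
        if s.any(): print(z0,s.sum(),"Ymin",np.percentile(Y[s],10).round(4),"X",np.percentile(X[s],[10,90]).round(4))
cv2.imwrite("pics/e.png",np.hstack(ims))
E
```

```text
t 18.85 off face mm 4.22 lat -224.95 z 456.43 rpy [ 1.7977e+02 -5.0000e-02  1.2060e+01] Fn,Ft,Fz -1.09 -0.02 0.87 T [-0.17  0.08  0.02] g 0.038980289340383376
scene 154 z top [0.19334337 0.19731919] X [0.00265774 0.00954416 0.01430389] Y [-0.03206561  0.03047038]
0.12 4 Ymin -0.0441 X [0.0066 0.01  ]
0.15 21 Ymin -0.0464 X [0.0029 0.0102]
top 165 z top [0.19449989 0.19844004] X [5.19880321e-05 4.16555791e-03 1.23592503e-02] Y [-0.03205557  0.02992658]
0.15 8 Ymin -0.0458 X [0.0026 0.009 ]
```

View pics/e.png

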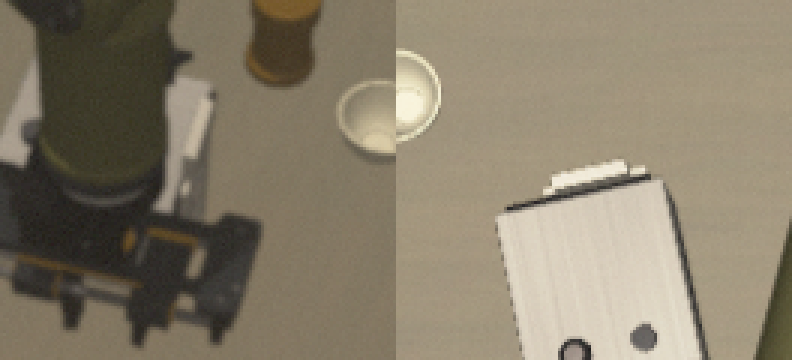

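The final views show the plate hanging square in front of the pad, at (590,178) in the right half of the picture. Its top is at 194.5 mm, against 195 mm expected when seated, and the gripper is clear.

```bash
python3 -c "
from h import *
tool(); print(env.sign_off())"
```

```text
t 18.95 off face mm 5.73 lat -220.0 z 455.86 rpy [ 1.800e+02 -5.000e-02  1.241e+01] Fn,Ft,Fz -0.02 0.07 0.35 T [-0.02  0.04  0.04] g 0.03903629932419625
the job is handed in; nothing more can be done
None
```

The plate is hanging upright on the projector's screw, seated as far as I can tell. I let go, moved clear and handed the job in at about 19 s.

- **What I did:** I lifted the 178 mm plate out of the rack and passed its keyhole over the screw head without touching it. I then pressed the pad in about 4.5 mm and slid the plate down. On the way the stem caught the slot's mouth at about 9 N, so I backed up and shifted the plate about 2 mm sideways in small steps. It then slid to a firm stop, with about 11 N of downward push.
- **Seating height:** the cameras put the plate's top at 194.5 mm, against about 195 mm for the height where it stopped. That means it did not slip in the grip.
- **Orientation and contact:** the plate is square to the projector face, and the robot reads about 0 N and touches nothing. The plate's upright angle was not measured after release.
- **Disagreement:** the stop puts the screw about 132 mm up, while the cameras had suggested about 135.5 mm. The 132 mm is within the allowed 131 to 139 mm. The 11 mm travelled from the slot's mouth to the stop also fits a full seating.
- **Not checked:** I never saw the stem in the slot directly. I also did not re-measure the bystander objects afterwards, though no unexpected forces showed up on the way.

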